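# Clamp a book to the clutch's slip

### The arm

A 6-joint arm with a two-finger parallel gripper is mounted at the origin on the work surface. World frame = base frame: x ahead of the robot, y to its left, z up, the work surface at z = 0. Lengths are in m, angles in rad, forces in N, time in s.
With the tool pointing down it reaches from about 0.25 to 0.775 m from the base axis. Payload 4 kg.
Tool frame: the origin (TCP) lies between the finger pads, 19 mm behind the fingertips; this is the grasp point; z points along the fingers, y is the line along which they close (so a half turn about z gives the same grasp; the last joint's range is limited). The gripper opens to 94 mm and grips with 3 to 60 N. Pads are 16 mm wide; open, the fingers measure 119 mm over their backs; the gripper's body (75 mm by 177 mm) begins 78 mm behind the grasp point.
Start: joints at [1.118, 0.087, 1.371, -0, 1.684, -0.103], TCP at [0.189, 0.517, 0.224] pointing down, gripper open.
Joint ranges: [-3.1, 3.1], [-0.76, 2.03], [0.27, 2.55], [-1.08, 4.22], [0.17, 2.65], [-2.57, 2.57]. Speed limits (rad/s): [2.79, 2.79, 3.14, 3.14, 3.14, 3.14].

### API

Orientations are given as a unit quaternion [w, x, y, z].
In Python, from bench import r gives the robot as it stands.
- The arm moves only by the tool move_arm, never from a script. Its argument "steps" is a list of rows, each an object with "slide": the shift along the tool's x, y, z in m, a list of three; "turn": the turn, a rotation vector about the tool's x, y, z in rad, a list of three; "gripper": the opening in per cent of the stroke, from 0 (shut) to 100 (fully open). In form: [{"slide": [x, y, z], "turn": [rx, ry, rz], "gripper": gripper}, ...]. A call has 1 to 10 rows; each row is the pose to reach, as a shift and turn from the pose commanded when the call began, along the tool's axes at that moment; what a row does not reach only later rows make up. A row lasts 1/8 s, in which the tool goes at most 62.5 mm and 10.7 degrees, less where a joint would pass 70% of its speed; a pose out of reach is approached as far as the arm can. A call with a gripper value outside its range is refused whole. The fingers move at their own pace and stop on an object; "squeeze" is the grip in N (left out, the last holds). Time passes only in rows, so rows that repeat a pose let the fingers close. It gives the time, the measured TCP pose, the force, the opening and the grip force at its end, in the units of the state.
- r.state(): the state, without advancing time (a new reading comes with each control period).
- r.snapshot(name): name is "scene" or "top" or "wrist"; returns a dict with "pixels" (384x512x3 uint8, red, green, blue), "depth" (384x512 float32, m along the optical axis (not along the pixel's ray), 0 where there is no reading), "mtx" (3x3 intrinsics, pixels), "rvec" (rotation vector, rad) and "tvec" (3), from world to camera coordinates, as OpenCV has them; the wrist camera has in their place "T_tool_cam" (4x4, takes a point from camera to tool coordinates, whose origin is the TCP and whose axes are the flange's). Camera axes: x right, y down, z forward; pixel columns grow to the right and rows downward; lengths in m; the calibration is good to about 2 mm. A picture is of the moment at which its call begins: read the wrist's pose just before it.
- r.finish_job(): hands the job in; it is judged then, once.
The state is a dict: "t": time; "joint_pos": joint angles; "joint_vel": joint speeds; "joint_efforts": joint torques, N m; "tcp_pos": TCP position; "tool_rot": TCP orientation; "wrist_force": force on the tool from outside, world axes, zero at the start; "ft_torque": the same for the moment, N m; "finger_gap": opening from 0.0 (shut) to 1.0 (fully open); "gripper_force": force on a finger pad.
Only numpy, scipy, OpenCV 4.12 (cv2) and the standard library are available. Lean on these libraries where they do the work, as an engineer would, in place of code of your own. Each camera call takes 0.05 s, during which the arm holds its last target. There are 200 camera calls.

### The job

Take the upright book and stand it, still spine up, between the jaw and the fence of the bench clamp, squarely along the jaw and about centred on it. Then close the clamp by turning its crank clockwise until the crank's torque clutch slips, then stop: about ten degrees of clear slip are wanted, and never more than twenty. Let go of the crank at the end, and do not shift the things standing around.

Things in the scene. Friction and masses are not known exactly. Their poses are not given: they have to be found in the camera images.
- book: Blue-covered rigid book standing upright, spine up: 100 mm long (its x), 34 mm thick (its y), 120 mm tall (z), 0.25 to 0.5 kg. Origin: centre of its underside. It and two neighbours stand left of the clamp in any of three places. Grasp it across its thickness near the top. In the clamp its x lies along the clamp's x, either way round.
- clamp: Grey bench clamp, fixed to the table. Origin at table height on its mid line; x along the jaw's face, y from jaw to fence. Bed 20 mm high, 150 mm wide in x, y = -185 to 160 mm. Gearbox (84 mm square, top at z = 75 mm) at y = -120 mm. The fixed aluminium fence (120 mm long, top at z = 80 mm) was set by hand and is not measured: its face is somewhere from y = 70 to 86 mm.
- jaw: Aluminium sliding jaw, 110 mm long in x, top 80 mm above the table. Origin: middle of the face that meets the book, at bed height; axes as the clamp's, face looking along +y to the fence, 43 to 64 mm away at the start. Moves 12 mm along +y per rad of clockwise crank turn, pushing the book along the bed to the fence, and stays where left.
- crank_axis (a point): Fixed point on the crank's vertical axis, on the gearbox top (clamp's x = 0, y = -120 mm, z = 75 mm). Turned clockwise from above the crank closes the jaw. Running free takes 0.28 N m (3 to 6 N felt at the knob). With the book squeezed on the fence the torque rises to 0.8 N m (10 to 12 N at the knob): there the clutch slips, the jaw stands still and the crank goes on at that torque.
- crank_grip (a point): On the axis of the crank's black round upright knob (22 mm across, 99 to 144 mm above the table, free to spin on its pin), 122 mm above the table: the height for the TCP. It circles the crank's axis at 65 mm radius; the flat crank arm below has its top at 97 mm. Starts at 245 to 269 degrees (anticlockwise from clamp x); the slip comes 0.7 to 2.5 rad of clockwise turn later.
- telltale (a point): Top centre of a small brass button (14 mm across) on the crank's axis. Stands 107 mm above the table at first and rises 5 mm per rad that the clutch has slipped clockwise: 0.5 mm is the least wanted (0.1 rad), 2 mm too much (0.4 rad). Too small a movement to steer by; the slip is better felt at the knob.
- wood_box: Bystander: small lidded wooden box, 89 x 59 x 62 mm. Origin: centre of its underside.
- glue_jar: Bystander: white jar, 68 mm across, 90 mm tall. Origin: centre of its underside.
- spool: Bystander: wooden spool, 60 mm across, 50 mm tall, beyond the clamp. Origin: centre of its underside.
- weight: Bystander: steel pressing weight, 64 mm across, 50 mm tall, on the right near the robot. Origin: centre of its underside.
Mind the look-alikes: they are no part of the job. There is more than one size of the book; the one meant has the size given above.

How it is judged:
By the outcome, as a careful person would: the job done as asked, in the order asked, and still so for the second after the job is handed in, with the robot touching nothing.
It also fails if it takes over 72 s, if anything falls off the work surface, if the arm or the gripper's body presses on something with over 40 N, if the wrist force passes 120 N, or if a joint passes its speed limit or range.

## Working session

There is one attempt and no reset: what is moved stays moved. The work goes in short steps, Python scripts to look and compute and a tool call to move; the robot and the scene stay as the last step left them, time stands still between calls to the robot, and variables do not carry over. Pictures are saved under pics/ and viewed, at most 10 in all, crops included, and the job is handed in when it is done.

Besides the shell and the picture viewer there is one more tool, called after ">>>" as name(argument=value, ...) on one line, values as JSON. move_arm: Moves the arm, as the interface text tells. Its arguments: {"type":"object","properties":{"steps":{"type":"array"},"squeeze":{"type":"number"}},"required":["steps"]}

```bash
mkdir -p pics; cat > h.py <<'E'
import numpy as np, cv2
from bench import r
from scipy.spatial.transform import Rotation as R
def world(s):
    d=s["depth"]; K=s["mtx"]; v,u=np.mgrid[:384,:512]
    P=np.stack([(u-K[0,2])*d/K[0,0],(v-K[1,2])*d/K[1,1],d],-1)
    M=R.from_rotvec(np.ravel(s["rvec"])).as_matrix()
    return (P-np.ravel(s["tvec"]))@M
E
python3 - <<'E'
from h import *
for n in("top","scene"):
    s=r.snapshot(n); np.savez(n,**s)
    cv2.imwrite(f"pics/{n}.png",cv2.resize(s["pixels"][:,:,::-1],(800,600),interpolation=cv2.INTER_CUBIC))
st=r.state(); print(st)
E
```

```text
{'t': 0.1, 'joint_pos': array([ 1.11789172e+00,  8.78572768e-02,  1.37207323e+00, -2.93174308e-05,
        1.68363889e+00, -1.03101828e-01]), 'joint_vel': array([ 0.00068907, -0.0008306 , -0.00318191, -0.00049421, -0.000722  ,
        0.00070753]), 'joint_efforts': array([ 2.20450995e-03, -3.41249120e+01, -3.03302407e+01,  7.18846405e-02,
        3.03994899e-02, -9.62075228e-05]), 'tcp_pos': array([0.18830205, 0.51626719, 0.22324939]), 'tool_rot': array([-2.57238038e-04,  1.74012559e-01,  9.84742937e-01, -9.54424731e-04]), 'wrist_force': array([-0.04166123,  0.11937044,  0.24446591]), 'ft_torque': array([0.01176808, 0.00916863, 0.02316517]), 'gripper_force': 0.0, 'finger_gap': 0.9984151331616139}
```

View pics/top.png

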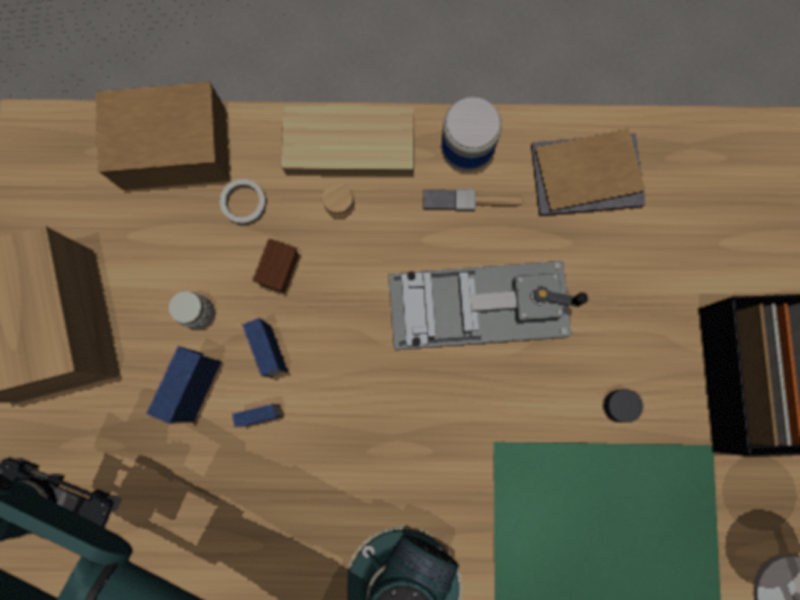

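View pics/scene.png

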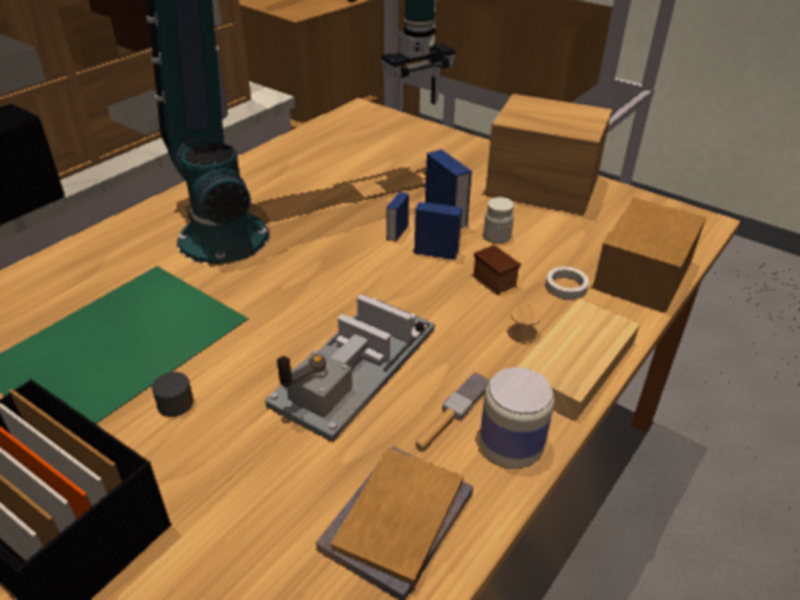

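The top view shows three blue books at (180,385), (265,348) and (257,415). The clamp has its fence at (417,308), jaw at (468,303), axis at (542,295) and knob at (580,298). Next I'll measure them from depth.

```bash
cat > m.py <<'E'
from h import *
s=dict(np.load("top.npz")); W=world(s); k=512/800
def reg(x0,y0,x1,y1):
    a=np.zeros((384,512),bool); a[int(y0*k):int(y1*k),int(x0*k):int(x1*k)]=1; return a&(s["depth"]>0)
def rect(name,m):
    p=W[m]; c,sz,a=cv2.minAreaRect((p[:,:2]*1000).astype(np.float32)); print(name,len(p),"z",np.round(np.median(p[:,2])*1000,1),"c",np.round(c,1),"size",np.round(sz,1),"ang",round(a,1))
Z=W[...,2]
for n,b in dict(big=(140,340,222,428),med=(235,312,292,382),small=(228,398,288,432)).items():
    m=reg(*b); zt=np.percentile(Z[m],97); rect(n,m&(Z>zt-.008))
rect("bed",reg(380,255,580,355)&(Z>.012)&(Z<.03))
rect("walls",reg(380,255,500,355)&(Z>.07)&(Z<.09))
rect("fence",reg(380,255,440,355)&(Z>.07)&(Z<.09))
rect("jaw",reg(445,255,500,355)&(Z>.07)&(Z<.09))
rect("gear",reg(500,255,580,355)&(Z>.068)&(Z<.082))
rect("knob",reg(500,255,600,355)&(Z>.13)&(Z<.16))
rect("tell",reg(530,285,552,305)&(Z>.1)&(Z<.115))
rect("jar",reg(160,280,220,335)&(Z>.08)); rect("box",reg(250,230,305,300)&(Z>.054)); rect("weight",reg(595,380,650,430)&(Z>.04)); 
E
python3 m.py
python3 -c "
import cv2
a=cv2.imread('pics/top.png')
import numpy as np
s=np.load('top.npz')['pixels'][:,:,::-1]
cv2.imwrite('pics/c1.png',cv2.resize(s[160:230,240:390],(800,373),interpolation=cv2.INTER_CUBIC))
cv2.imwrite('pics/c2.png',cv2.resize(s[195:280,90:190],(700,595),interpolation=cv2.INTER_CUBIC))"
```

```text
big 774 z 154.4 c [363.6 404.1] size [ 45.5 129.2] ang 68.0
med 421 z 119.6 c [435.3 262.9] size [100.5  34.8] ang 22.2
small 239 z 91.1 c [311.6 275.3] size [25.5 75.9] ang 14.7
bed 3350 z 20.3 c [ 530.6 -142. ] size [150.8 345.7] ang 5.2
walls 411 z 79.6 c [523.7 -77.6] size [117.4  84.1] ang 5.0
fence 200 z 79.7 c [520.6 -42.7] size [117.4  14.1] ang 4.9
jaw 211 z 79.4 c [ 527.  -111.4] size [107.9  16.2] ang 5.1
gear 638 z 74.7 c [ 540. -248.] size [85.1 83.7] ang 4.4
knob 52 z 143.2 c [ 526.8 -310.8] size [19.8 18.8] ang 3.2
tell 62 z 103.1 c [ 541.2 -249.1] size [26.3 26.6] ang 88.2
jar 339 z 89.6 c [508.4 410.9] size [56.8 59.8] ang 2.5
box 585 z 61.3 c [598.  253.7] size [61.1 89.6] ang 71.0
weight 392 z 49.8 c [ 339.3 -412. ] size [60.8 64.2] ang 0.7
```

View pics/c1.png

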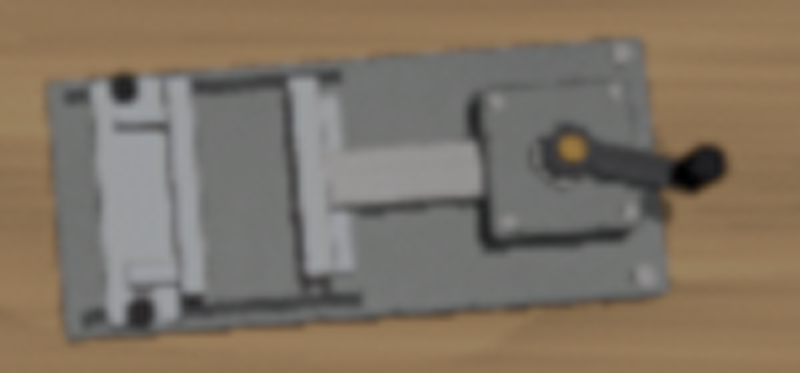

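```bash
cat >> h.py <<'E'
def go(x,y,z,yaw=None):
    """print slide/turn for tool-down target (mm), yaw = world angle (deg) of tool y axis mod 180"""
    st=r.state(); q=st["tool_rot"]; T=R.from_quat(np.r_[q[1:],q[0]]); p=st["tcp_pos"]*1000
    M=T.as_matrix(); cur=np.degrees(np.arctan2(M[1,1],M[0,1]))
    if yaw is None: yaw=cur
    d=(yaw-cur+90)%180-90; a=np.radians(cur+d)
    yv=np.array([np.cos(a),np.sin(a),0]); zv=np.array([0,0,-1]); G=np.stack([np.cross(yv,zv),yv,zv],1)
    print("t",round(st["t"],2),"p",p.round(1),"yaw",cur.round(1),"F",st["wrist_force"].round(1),"gap",round(st["finger_gap"]*94,1))
    print("slide mm",(T.inv().apply(np.array([x,y,z])-p)).round(1),"turn",(T.inv()*R.from_matrix(G)).as_rotvec().round(4))
E
cat >> m.py <<'E'
print()
a=np.radians(5.1); C=np.array([[np.cos(a),np.sin(a)],[-np.sin(a),np.cos(a)]]); o=np.array([529.5,-129.0])
L=(W[...,:2]*1000-o)@C.T
for n,m in dict(fence=reg(380,255,440,355)&(Z>.076)&(Z<.084),jaw=reg(445,255,500,355)&(Z>.076)&(Z<.084)).items():
    q=L[m]; print(n,"y pct",np.percentile(q[:,1],[1,5,50,95,99]).round(1),"x",np.percentile(q[:,0],[1,50,99]).round(1))
m=reg(500,255,600,355)&(Z>.13)&(Z<.16); print("knob",L[m].mean(0), "midrange",(L[m].max(0)+L[m].min(0))/2)
E
python3 m.py | tail -4; python3 -c "
from h import *
print(r.snapshot('wrist')['T_tool_cam'].round(3))
go(435.3,262.9,200,112.2)"
```

```text
fence y pct [79.8 80.5 86.7 93.1 93.5] x [-57.9  -1.7  57.2]
jaw y pct [ 9.8 10.3 18.  24.9 25.5] x [-54.4  -0.9  52.4]
knob [ -19.09966119 -180.45531232] midrange [ -18.8810578  -180.74775209]
[[ 0.    -0.959 -0.282  0.083]
 [ 1.     0.    -0.001 -0.001]
 [ 0.001 -0.282  0.959 -0.162]
 [ 0.     0.     0.     1.   ]]
t 0.15 p [188.3 516.3 223.4] yaw 70.0 F [ 0.2 -0.4  0.2] gap 94.3
slide mm [-318.9 -153.4   23.6] turn [-1.500e-03 -7.000e-04 -7.373e-01]
```

>>> move_arm(steps=[{"slide": [-0.319, -0.153, 0.0], "turn": [0, 0, -0.737], "gripper": 70}, {"slide": [-0.319, -0.153, 0.0], "turn": [0, 0, -0.737], "gripper": 70}, {"slide": [-0.319, -0.153, 0.0], "turn": [0, 0, -0.737], "gripper": 70}, {"slide": [-0.319, -0.153, 0.0], "turn": [0, 0, -0.737], "gripper": 70}, {"slide": [-0.319, -0.153, 0.0], "turn": [0, 0, -0.737], "gripper": 70}, {"slide": [-0.319, -0.153, 0.0], "turn": [0, 0, -0.737], "gripper": 70}, {"slide": [-0.319, -0.153, 0.0], "turn": [0, 0, -0.737], "gripper": 70}, {"slide": [-0.319, -0.153, 0.024], "turn": [0, 0, -0.737], "gripper": 70}, {"slide": [-0.319, -0.153, 0.024], "turn": [0, 0, -0.737], "gripper": 70}, {"slide": [-0.319, -0.153, 0.024], "turn": [0, 0, -0.737], "gripper": 70}])

```text
t: 1.4
tcp_pos: [0.4352, 0.2645, 0.2008]
tool_rot: [0.0, -0.193, 0.981, 0.0]
wrist_force: [-0.2, -0.3, -0.3]
finger_gap: 0.699
gripper_force: 0.0
```

```bash
python3 -c "
from h import *
go(435.3,262.9,98,112.2)
s=r.snapshot('wrist');cv2.imwrite('pics/w1.png',cv2.cvtColor(s['pixels'],cv2.COLOR_RGB2BGR))
st=r.state();q=st['tool_rot'];T=R.from_quat(np.r_[q[1:],q[0]])
d=s['depth'];K=s['mtx'];v,u=np.mgrid[:384,:512]
P=np.stack([(u-K[0,2])*d/K[0,0],(v-K[1,2])*d/K[1,1],d],-1)
A=s['T_tool_cam'];Wp=T.apply((P@A[:3,:3].T+A[:3,3]).reshape(-1,3)).reshape(P.shape)+st['tcp_pos']
m=(d>0)&(abs(Wp[...,2]-.12)<.008)&(np.hypot(Wp[...,0]-.435,Wp[...,1]-.263)<.09)
print(m.sum(),np.median(Wp[m][:,2]),cv2.minAreaRect((Wp[m][:,:2]*1000).astype(np.float32)))
"
```

```text
t 1.4 p [435.2 264.5 200.8] yaw 112.3 F [-0.2 -0.3 -0.3] gap 65.7
slide mm [  0.6  -1.5 102.8] turn [0.0004 0.0003 0.0012]
4867 0.12170356801646193 ((436.106201171875, 262.1898498535156), (100.79846954345703, 34.00809097290039), 22.384559631347656)
```

View pics/w1.png

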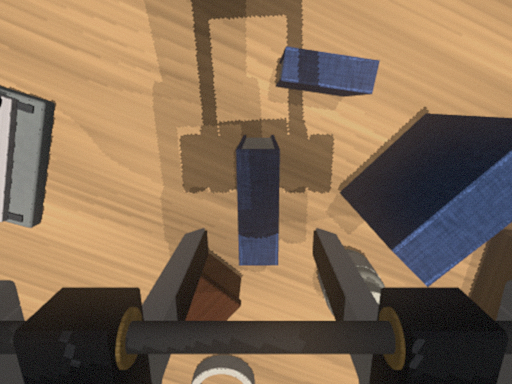

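The wrist view shows the 100x34 book at (258,200), square between the open fingers, with its neighbours clear. I'll descend and grip.

>>> move_arm(steps=[{"slide": [0, -0.002, 0.05], "turn": [0, 0, 0], "gripper": 70}, {"slide": [0, -0.002, 0.09], "turn": [0, 0, 0], "gripper": 70}, {"slide": [0, -0.002, 0.103], "turn": [0, 0, 0], "gripper": 70}, {"slide": [0, -0.002, 0.103], "turn": [0, 0, 0], "gripper": 70}, {"slide": [0, -0.002, 0.103], "turn": [0, 0, 0], "gripper": 30}, {"slide": [0, -0.002, 0.103], "turn": [0, 0, 0], "gripper": 20}, {"slide": [0, -0.002, 0.103], "turn": [0, 0, 0], "gripper": 20}, {"slide": [0, -0.002, 0.103], "turn": [0, 0, 0], "gripper": 20}, {"slide": [0, -0.002, 0.103], "turn": [0, 0, 0], "gripper": 20}], squeeze=35)

```text
t: 2.58
tcp_pos: [0.4368, 0.2622, 0.098]
tool_rot: [0.001, -0.192, 0.981, 0.0]
wrist_force: [-0.4, 0.4, 3.0]
finger_gap: 0.361
gripper_force: 35.0
```

>>> move_arm(steps=[{"slide": [0, 0, -0.03], "turn": [0, 0, 0], "gripper": 20}, {"slide": [0, 0, -0.07], "turn": [0, 0, 0], "gripper": 20}, {"slide": [0, 0, -0.1], "turn": [0, 0, 0], "gripper": 20}, {"slide": [0, 0, -0.115], "turn": [0, 0, 0], "gripper": 20}, {"slide": [0, 0, -0.115], "turn": [0, 0, 0], "gripper": 20}])

```text
t: 3.2
tcp_pos: [0.4367, 0.2618, 0.2122]
tool_rot: [0.0, -0.192, 0.981, 0.0]
wrist_force: [-0.4, -0.1, -3.0]
finger_gap: 0.36
gripper_force: 35.0
```

```bash
python3 -c "
from h import *
go(524.8,-76.7,213,95.1)"
```

```text
t 3.2 p [436.7 261.8 212.2] yaw 112.2 F [-0.4 -0.1 -3. ] gap 33.8
slide mm [  46.2 -346.7   -0.8] turn [0.     0.0004 0.2981]
```

>>> move_arm(steps=[{"slide": [0.004, -0.03, 0], "turn": [0, 0, 0.03], "gripper": 20}, {"slide": [0.011, -0.08, 0], "turn": [0, 0, 0.07], "gripper": 20}, {"slide": [0.017, -0.13, 0], "turn": [0, 0, 0.11], "gripper": 20}, {"slide": [0.024, -0.18, 0], "turn": [0, 0, 0.16], "gripper": 20}, {"slide": [0.031, -0.23, 0], "turn": [0, 0, 0.2], "gripper": 20}, {"slide": [0.038, -0.28, 0], "turn": [0, 0, 0.25], "gripper": 20}, {"slide": [0.043, -0.32, 0], "turn": [0, 0, 0.28], "gripper": 20}, {"slide": [0.047, -0.347, 0], "turn": [0, 0, 0.298], "gripper": 20}, {"slide": [0.047, -0.347, 0], "turn": [0, 0, 0.298], "gripper": 20}, {"slide": [0.047, -0.347, 0], "turn": [0, 0, 0.298], "gripper": 20}])

```text
t: 4.45
tcp_pos: [0.5232, -0.0766, 0.2104]
tool_rot: [-0.002, -0.045, 0.999, 0.001]
wrist_force: [0.4, 0.7, -3.1]
finger_gap: 0.36
gripper_force: 35.0
```

```bash
python3 -c "
from h import *
go(525.3,-76.7,118,95.1)
s=r.snapshot('wrist');cv2.imwrite('pics/w2.png',cv2.cvtColor(s['pixels'],cv2.COLOR_RGB2BGR))"
```

```text
t 4.45 p [523.2 -76.6 210.4] yaw 95.1 F [ 0.4  0.7 -3.1] gap 33.9
slide mm [-2.4 -0.5 92.4] turn [ 0.0019 -0.0031  0.0005]
```

View pics/w2.png

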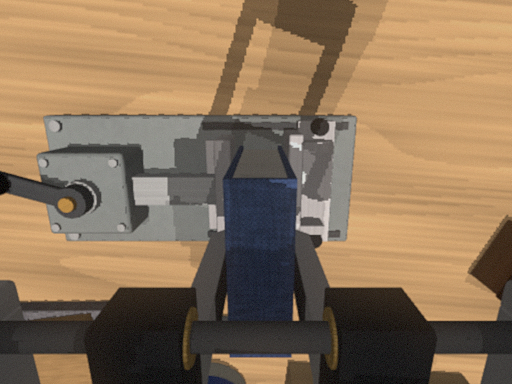

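The view shows the book (258,200) over the gap between the jaw (215) and the fence (297), square to both. I'll lower it.

>>> move_arm(steps=[{"slide": [-0.002, 0, 0.02], "turn": [0, 0, 0], "gripper": 20}, {"slide": [-0.002, 0, 0.045], "turn": [0, 0, 0], "gripper": 20}, {"slide": [-0.002, 0, 0.065], "turn": [0, 0, 0], "gripper": 20}, {"slide": [-0.002, 0, 0.08], "turn": [0, 0, 0], "gripper": 20}, {"slide": [-0.002, 0, 0.087], "turn": [0, 0, 0], "gripper": 20}, {"slide": [-0.002, 0, 0.087], "turn": [0, 0, 0], "gripper": 20}, {"slide": [-0.002, 0, 0.087], "turn": [0, 0, 0], "gripper": 20}])

```text
t: 5.38
tcp_pos: [0.5266, -0.0772, 0.1263]
tool_rot: [0.001, -0.045, 0.999, -0.0]
wrist_force: [0.4, -0.8, -4.3]
finger_gap: 0.356
gripper_force: 35.0
```

```bash
python3 -c "
from h import *
go(525.3,-76.7,118,95.1)"
```

```text
t 5.38 p [526.6 -77.2 126.3] yaw 95.1 F [ 0.4 -0.8 -4.3] gap 33.5
slide mm [1.3 0.6 8.3] turn [-0.0006  0.0019  0.0003]
```

>>> move_arm(steps=[{"slide": [0.001, 0, 0.004], "turn": [0, 0, 0], "gripper": 20}, {"slide": [0.001, 0, 0.007], "turn": [0, 0, 0], "gripper": 20}, {"slide": [0.001, 0, 0.0085], "turn": [0, 0, 0], "gripper": 20}, {"slide": [0.001, 0, 0.0085], "turn": [0, 0, 0], "gripper": 20}])

```text
t: 5.88
tcp_pos: [0.5251, -0.0771, 0.118]
tool_rot: [0.0, -0.045, 0.999, -0.0]
wrist_force: [-4.1, 0.8, 5.1]
finger_gap: 0.354
gripper_force: 35.0
```

>>> move_arm(steps=[{"slide": [0, 0, 0], "turn": [0, 0, 0], "gripper": 45}, {"slide": [0, 0, 0], "turn": [0, 0, 0], "gripper": 60}, {"slide": [0, 0, 0], "turn": [0, 0, 0], "gripper": 60}, {"slide": [0, 0, -0.03], "turn": [0, 0, 0], "gripper": 60}, {"slide": [0, 0, -0.08], "turn": [0, 0, 0], "gripper": 60}, {"slide": [0, 0, -0.11], "turn": [0, 0, 0], "gripper": 60}, {"slide": [0, 0, -0.11], "turn": [0, 0, 0], "gripper": 60}])

```text
t: 6.75
tcp_pos: [0.5266, -0.0776, 0.2297]
tool_rot: [0.003, -0.045, 0.999, -0.001]
wrist_force: [0.4, -0.5, -0.6]
finger_gap: 0.602
gripper_force: 0.0
```

```bash
cat > bk.py <<'E'
from h import *
s=r.snapshot("wrist"); st=r.state();q=st['tool_rot'];T=R.from_quat(np.r_[q[1:],q[0]])
d=s['depth'];K=s['mtx'];v,u=np.mgrid[:384,:512]
P=np.stack([(u-K[0,2])*d/K[0,0],(v-K[1,2])*d/K[1,1],d],-1)
A=s['T_tool_cam'];Wp=T.apply((P@A[:3,:3].T+A[:3,3]).reshape(-1,3)).reshape(P.shape)+st['tcp_pos']
X=Wp*1000; a=np.radians(5.1); C=np.array([[np.cos(a),np.sin(a)],[-np.sin(a),np.cos(a)]])
L=(X[...,:2]-[529.5,-129.0])@C.T; Z=X[...,2]
def rep(n,m,c=L):
    if m.sum()>20: print(n,m.sum(),"z",np.median(Z[m]).round(1),"rect(clamp)",[np.round(i,1) for i in cv2.minAreaRect(c[m].astype(np.float32))],"y1/99",np.percentile(c[m][:,1],[1,99]).round(1))
g=d>0
rep("book",g&(abs(Z-141)<7)&(np.hypot(L[...,0],L[...,1]-52)<80))
rep("jaw",g&(abs(Z-81)<5)&(abs(L[...,1]-17)<12)&(abs(L[...,0])<62))
rep("fence",g&(abs(Z-81)<5)&(abs(L[...,1]-86)<12)&(abs(L[...,0])<62))
rep("knob",g&(abs(Z-145)<7)&(abs(np.hypot(L[...,0],L[...,1]+120)-65)<16))
rep("gear",g&(abs(Z-76)<4)&(np.hypot(L[...,0],L[...,1]+120)<65))
E
python3 bk.py; python3 -c "
from h import *
go(527.3,-310.5,212,95.1)"
```

```text
book 4592 z 138.7 rect(clamp) [array([-2.5, 51.6]), array([100.4,  34.1]), np.float64(0.1)] y1/99 [35.  68.2]
jaw 1590 z 78.5 rect(clamp) [array([-1.7, 16.6]), array([ 16.1, 108.6]), np.float64(89.9)] y1/99 [ 8.8 24.5]
fence 1530 z 78.6 rect(clamp) [array([-0.9, 85.7]), array([ 14.1, 119.9]), np.float64(89.8)] y1/99 [78.9 92.6]
gear 4416 z 73.6 rect(clamp) [array([  -1.4, -120.4]), array([82.3, 83.2]), np.float64(0.0)] y1/99 [-159.9  -80.2]
t 6.8 p [525.5 -77.3 227.2] yaw 95.1 F [ 0.2 -0.1 -0.6] gap 56.4
slide mm [  19.  -232.4   15.3] turn [-0.0006  0.0019  0.0002]
```

>>> move_arm(steps=[{"slide": [0.004, -0.04, 0], "turn": [0, 0, 0], "gripper": 60}, {"slide": [0.008, -0.1, 0], "turn": [0, 0, 0], "gripper": 60}, {"slide": [0.014, -0.16, 0], "turn": [0, 0, 0], "gripper": 60}, {"slide": [0.018, -0.21, 0.01], "turn": [0, 0, 0], "gripper": 60}, {"slide": [0.019, -0.232, 0.015], "turn": [0, 0, 0], "gripper": 60}, {"slide": [0.019, -0.232, 0.015], "turn": [0, 0, 0], "gripper": 60}, {"slide": [0.019, -0.232, 0.015], "turn": [0, 0, 0], "gripper": 60}])

```text
t: 7.68
tcp_pos: [0.527, -0.3083, 0.2115]
tool_rot: [-0.0, -0.045, 0.999, 0.001]
wrist_force: [-0.0, 0.2, 0.5]
finger_gap: 0.603
gripper_force: 0.0
```

```bash
python3 bk.py; python3 -c "
from h import *
go(526.8,-310.8,122,95.1)"
```

```text
book 101 z 135.8 rect(clamp) [array([34.6, 34. ]), array([27.6,  2.6]), np.float64(0.3)] y1/99 [32.8 35.3]
jaw 1944 z 81.4 rect(clamp) [array([ 0.3, 15.5]), array([ 17.4, 109. ]), np.float64(89.8)] y1/99 [ 7.3 23.3]
knob 594 z 145.5 rect(clamp) [array([ -18.1, -183.7]), array([21.2, 21. ]), np.float64(45.5)] y1/99 [-193.7 -174.1]
gear 4348 z 76.7 rect(clamp) [array([   0.2, -121.6]), array([83.3, 83.7]), np.float64(0.2)] y1/99 [-163.   -81.2]
t 7.72 p [ 527.2 -308.2  212.1] yaw 95.2 F [-0.3  0.8 -0.2] gap 56.7
slide mm [ 0.7 -2.6 90.1] turn [0.0005 0.0005 0.0023]
```

>>> move_arm(steps=[{"slide": [0, -0.004, 0.03], "turn": [0, 0, 0], "gripper": 60}, {"slide": [0, -0.004, 0.07], "turn": [0, 0, 0], "gripper": 60}, {"slide": [0, -0.004, 0.09], "turn": [0, 0, 0], "gripper": 60}, {"slide": [0, -0.004, 0.09], "turn": [0, 0, 0], "gripper": 60}, {"slide": [0, -0.004, 0.09], "turn": [0, 0, 0], "gripper": 20}, {"slide": [0, -0.004, 0.09], "turn": [0, 0, 0], "gripper": 10}, {"slide": [0, -0.004, 0.09], "turn": [0, 0, 0], "gripper": 10}, {"slide": [0, -0.004, 0.09], "turn": [0, 0, 0], "gripper": 10}, {"slide": [0, -0.004, 0.09], "turn": [0, 0, 0], "gripper": 10}], squeeze=40)

```text
t: 8.85
tcp_pos: [0.5273, -0.3132, 0.1222]
tool_rot: [0.0, -0.045, 0.999, 0.001]
wrist_force: [-0.4, 2.3, 2.0]
finger_gap: 0.222
gripper_force: 40.0
```

```bash
cat > ck.py <<'E'
import sys
from h import *
A=np.array([540.2,-248.5])
def crank(dthetas, cmd0, base=None):
    pass
st=r.state(); p=st["tcp_pos"]*1000; F=st["wrist_force"]; v=p[:2]-A; rr=np.hypot(*v); th=np.arctan2(v[1],v[0])%(2*np.pi)
er=v/rr; et=np.array([er[1],-er[0]])
print("t",round(st["t"],2),"p",p.round(1),"r",rr.round(1),"th",th.round(3),"turned",round(np.radians(258.7)-th,3),"F",F.round(1),"Ftan(resist)",round(-F[:2]@et,1),"Frad",round(F[:2]@er,1),"grip",st["gripper_force"],"gap",round(st["finger_gap"]*94,1))
# rows: args th_cmd_start, then end angles; offsets in tool axes from cmd start
if len(sys.argv)>2:
    q=st["tool_rot"]; T=R.from_quat(np.r_[q[1:],q[0]])
    t0=float(sys.argv[1]); P=lambda t:65*np.array([np.cos(t),np.sin(t)])
    for t in map(float,sys.argv[2:]):
        d=P(np.radians(258.7)-t)-P(np.radians(258.7)-t0); print(t,T.inv().apply([*d,0]).round(1))
E
python3 ck.py 0 .1 .2 .3 .4 .5 .6 .7 .8
```

```text
t 8.85 p [ 527.3 -313.2  122.2] r 65.9 th 4.515 turned 0.0 F [-0.4  2.3  2. ] Ftan(resist) -0.9 Frad -2.2 grip 40.00018490245566 gap 20.8
0.1 [ 6.1  2.1 -0. ]
0.2 [12.   4.9  0. ]
0.3 [17.6  8.2  0. ]
0.4 [22.8 12.1  0. ]
0.5 [27.6 16.4  0. ]
0.6 [32.  21.3  0. ]
0.7 [35.8 26.5  0. ]
0.8 [39.2 32.1  0. ]
```

>>> move_arm(steps=[{"slide": [0.006, 0.002, 0], "turn": [0, 0, 0], "gripper": 10}, {"slide": [0.012, 0.005, 0], "turn": [0, 0, 0], "gripper": 10}, {"slide": [0.0176, 0.0082, 0], "turn": [0, 0, 0], "gripper": 10}, {"slide": [0.0228, 0.012, 0], "turn": [0, 0, 0], "gripper": 10}, {"slide": [0.0276, 0.0165, 0], "turn": [0, 0, 0], "gripper": 10}, {"slide": [0.032, 0.021, 0], "turn": [0, 0, 0], "gripper": 10}, {"slide": [0.0358, 0.0265, 0], "turn": [0, 0, 0], "gripper": 10}])

```text
t: 9.72
tcp_pos: [0.491, -0.2921, 0.1226]
tool_rot: [0.003, -0.045, 0.999, -0.002]
wrist_force: [4.8, -0.5, 0.0]
finger_gap: 0.229
gripper_force: 40.0
```

```bash
python3 ck.py .7 .8 .9 1. 1.1 1.2 1.3 1.4
```

```text
t 9.72 p [ 491.  -292.1  122.6] r 65.8 th 3.866 turned 0.649 F [ 4.8 -0.5  0. ] Ftan(resist) 3.6 Frad -3.3 grip 39.99969436597894 gap 21.6
0.8 [ 3.3  5.6 -0. ]
0.9 [ 6.  11.5 -0.1]
1.0 [ 8.2 17.6 -0.1]
1.1 [ 9.7 23.9 -0.2]
1.2 [10.6 30.4 -0.2]
1.3 [10.8 36.9 -0.2]
1.4 [10.4 43.4 -0.3]
```

>>> move_arm(steps=[{"slide": [0.0033, 0.0056, 0], "turn": [0, 0, 0], "gripper": 10}, {"slide": [0.006, 0.0115, 0], "turn": [0, 0, 0], "gripper": 10}, {"slide": [0.0082, 0.0176, 0], "turn": [0, 0, 0], "gripper": 10}, {"slide": [0.0097, 0.0239, 0], "turn": [0, 0, 0], "gripper": 10}, {"slide": [0.0106, 0.0304, 0], "turn": [0, 0, 0], "gripper": 10}, {"slide": [0.0108, 0.0369, 0], "turn": [0, 0, 0], "gripper": 10}, {"slide": [0.0108, 0.0369, 0], "turn": [0, 0, 0], "gripper": 10}])

```text
t: 10.6
tcp_pos: [0.4754, -0.2571, 0.1226]
tool_rot: [0.001, -0.044, 0.999, -0.003]
wrist_force: [0.9, -4.0, 1.1]
finger_gap: 0.224
gripper_force: 40.0
```

```bash
python3 ck.py 1.3 1.35 1.4 1.45 1.5
```

```text
t 10.6 p [ 475.4 -257.1  122.6] r 65.4 th 3.273 turned 1.242 F [ 0.9 -4.   1.1] Ftan(resist) 4.1 Frad -0.4 grip 40.00065217260271 gap 21.0
1.35 [-0.1  3.2 -0. ]
1.4 [-0.4  6.5 -0. ]
1.45 [-0.9  9.7 -0.1]
1.5 [-1.5 12.9 -0.1]
```

>>> move_arm(steps=[{"slide": [-0.0001, 0.0032, 0], "turn": [0, 0, 0], "gripper": 10}, {"slide": [-0.0004, 0.0065, 0], "turn": [0, 0, 0], "gripper": 10}, {"slide": [-0.0009, 0.0097, 0], "turn": [0, 0, 0], "gripper": 10}, {"slide": [-0.0015, 0.0129, 0], "turn": [0, 0, 0], "gripper": 10}, {"slide": [-0.0015, 0.0129, 0], "turn": [0, 0, 0], "gripper": 10}])

```text
t: 11.22
tcp_pos: [0.4753, -0.2419, 0.1224]
tool_rot: [-0.0, -0.045, 0.999, -0.0]
wrist_force: [-2.3, -4.6, 4.7]
finger_gap: 0.222
gripper_force: 40.0
```

```bash
python3 ck.py 1.5 1.55 1.6; python3 ck.py 1.6 1.65;python3 ck.py 1.65 1.7;python3 ck.py 1.7 1.75;python3 ck.py 1.75 1.8 1.85 1.9
```

```text
t 11.22 p [ 475.3 -241.9  122.4] r 65.2 th 3.041 turned 1.474 F [-2.3 -4.6  4.7] Ftan(resist) 4.8 Frad 1.8 grip 40.001540060620755 gap 20.9
1.55 [-0.8  3.2 -0. ]
1.6 [-1.7  6.3 -0. ]
t 11.22 p [ 475.3 -241.9  122.4] r 65.2 th 3.041 turned 1.474 F [-2.3 -4.6  4.7] Ftan(resist) 4.8 Frad 1.8 grip 40.001540060620755 gap 20.9
1.65 [-1.1  3.1 -0. ]
t 11.22 p [ 475.3 -241.9  122.4] r 65.2 th 3.041 turned 1.474 F [-2.3 -4.6  4.7] Ftan(resist) 4.8 Frad 1.8 grip 40.001540060620755 gap 20.9
1.7 [-1.2  3.  -0. ]
t 11.22 p [ 475.3 -241.9  122.4] r 65.2 th 3.041 turned 1.474 F [-2.3 -4.6  4.7] Ftan(resist) 4.8 Frad 1.8 grip 40.001540060620755 gap 20.9
1.75 [-1.4  2.9 -0. ]
t 11.22 p [ 475.3 -241.9  122.4] r 65.2 th 3.041 turned 1.474 F [-2.3 -4.6  4.7] Ftan(resist) 4.8 Frad 1.8 grip 40.001540060620755 gap 20.9
1.8 [-1.5  2.9 -0. ]
1.85 [-3.2  5.7 -0. ]
1.9 [-5.   8.4 -0. ]
```

Free running still (≈4.5 N). Small steps from here.

>>> move_arm(steps=[{"slide": [-0.0008, 0.0032, 0], "turn": [0, 0, 0], "gripper": 10}, {"slide": [-0.0008, 0.0032, 0], "turn": [0, 0, 0], "gripper": 10}])

```text
t: 11.48
tcp_pos: [0.4757, -0.2387, 0.1223]
tool_rot: [-0.0, -0.045, 0.999, -0.0]
wrist_force: [-1.7, -4.2, 5.9]
finger_gap: 0.224
gripper_force: 40.0
```

>>> move_arm(steps=[{"slide": [-0.0009, 0.0031, 0], "turn": [0, 0, 0], "gripper": 10}, {"slide": [-0.0009, 0.0031, 0], "turn": [0, 0, 0], "gripper": 10}])

```text
t: 11.72
tcp_pos: [0.4763, -0.2355, 0.1224]
tool_rot: [-0.0, -0.045, 0.999, -0.0]
wrist_force: [-1.9, -4.2, 6.1]
finger_gap: 0.222
gripper_force: 40.0
```

```bash
python3 ck.py
```

```text
t 11.72 p [ 476.3 -235.5  122.4] r 65.2 th 2.941 turned 1.574 F [-1.9 -4.2  6.1] Ftan(resist) 4.5 Frad 1.0 grip 40.001611299812794 gap 20.9
```

>>> move_arm(steps=[{"slide": [-0.0011, 0.0031, 0], "turn": [0, 0, 0], "gripper": 10}, {"slide": [-0.0011, 0.0031, 0], "turn": [0, 0, 0], "gripper": 10}])

```text
t: 11.98
tcp_pos: [0.4771, -0.2323, 0.1223]
tool_rot: [-0.0, -0.045, 0.999, -0.0]
wrist_force: [-2.1, -3.9, 6.2]
finger_gap: 0.221
gripper_force: 40.0
```

```bash
python3 ck.py
```

```text
t 11.97 p [ 477.1 -232.3  122.3] r 65.2 th 2.89 turned 1.625 F [-2.1 -3.9  6.2] Ftan(resist) 4.3 Frad 1.1 grip 40.00162781914696 gap 20.8
```

>>> move_arm(steps=[{"slide": [-0.0012, 0.003, 0], "turn": [0, 0, 0], "gripper": 10}, {"slide": [-0.0012, 0.003, 0], "turn": [0, 0, 0], "gripper": 10}])

```text
t: 12.22
tcp_pos: [0.478, -0.2292, 0.1223]
tool_rot: [-0.0, -0.045, 0.999, -0.0]
wrist_force: [-2.3, -3.9, 5.9]
finger_gap: 0.224
gripper_force: 40.0
```

```bash
python3 ck.py
```

```text
t 12.22 p [ 478.  -229.2  122.3] r 65.1 th 2.84 turned 1.675 F [-2.3 -3.9  5.9] Ftan(resist) 4.4 Frad 1.0 grip 40.00174417393282 gap 21.1
```

>>> move_arm(steps=[{"slide": [-0.0014, 0.003, 0], "turn": [0, 0, 0], "gripper": 10}, {"slide": [-0.0014, 0.003, 0], "turn": [0, 0, 0], "gripper": 10}])

```text
t: 12.48
tcp_pos: [0.4785, -0.2277, 0.1224]
tool_rot: [-0.001, -0.044, 0.999, -0.002]
wrist_force: [-4.2, -7.0, 5.8]
finger_gap: 0.222
gripper_force: 40.0
```

```bash
python3 ck.py
```

```text
t 12.47 p [ 478.5 -227.7  122.4] r 65.1 th 2.817 turned 1.698 F [-4.2 -7.   5.8] Ftan(resist) 8.0 Frad 1.8 grip 40.00216169049963 gap 20.8
```

>>> move_arm(steps=[{"slide": [-0.0015, 0.0029, 0], "turn": [0, 0, 0], "gripper": 10}, {"slide": [-0.0015, 0.0029, 0], "turn": [0, 0, 0], "gripper": 10}])

```text
t: 12.72
tcp_pos: [0.4792, -0.226, 0.1225]
tool_rot: [-0.002, -0.044, 0.999, -0.003]
wrist_force: [-6.1, -8.4, 5.6]
finger_gap: 0.222
gripper_force: 40.0
```

```bash
python3 ck.py 1.8 1.85; python3 ck.py 1.85 1.9; python3 ck.py 1.9 1.95; python3 ck.py 1.95 2.0
```

```text
t 12.72 p [ 479.2 -226.   122.5] r 65.0 th 2.788 turned 1.727 F [-6.1 -8.4  5.6] Ftan(resist) 10.0 Frad 2.8 grip 40.0026856851764 gap 20.8
1.85 [-1.7  2.8 -0. ]
t 12.72 p [ 479.2 -226.   122.5] r 65.0 th 2.788 turned 1.727 F [-6.1 -8.4  5.6] Ftan(resist) 10.0 Frad 2.8 grip 40.0026856851764 gap 20.8
1.9 [-1.8  2.7 -0. ]
t 12.72 p [ 479.2 -226.   122.5] r 65.0 th 2.788 turned 1.727 F [-6.1 -8.4  5.6] Ftan(resist) 10.0 Frad 2.8 grip 40.0026856851764 gap 20.8
1.95 [-1.9  2.6 -0. ]
t 12.72 p [ 479.2 -226.   122.5] r 65.0 th 2.788 turned 1.727 F [-6.1 -8.4  5.6] Ftan(resist) 10.0 Frad 2.8 grip 40.0026856851764 gap 20.8
2.0 [-2.1  2.5 -0. ]
```

>>> move_arm(steps=[{"slide": [-0.0017, 0.0028, 0], "turn": [0, 0, 0], "gripper": 10}, {"slide": [-0.0017, 0.0028, 0], "turn": [0, 0, 0], "gripper": 10}])

```text
t: 12.98
tcp_pos: [0.4804, -0.2231, 0.1225]
tool_rot: [-0.002, -0.044, 0.999, -0.003]
wrist_force: [-6.3, -10.2, 6.0]
finger_gap: 0.222
gripper_force: 40.0
```

```bash
python3 ck.py
```

```text
t 12.97 p [ 480.4 -223.1  122.5] r 65.0 th 2.741 turned 1.774 F [ -6.3 -10.2   6. ] Ftan(resist) 11.8 Frad 1.8 grip 40.002756477333605 gap 20.9
```

>>> move_arm(steps=[{"slide": [-0.0018, 0.0027, 0], "turn": [0, 0, 0], "gripper": 10}, {"slide": [-0.0018, 0.0027, 0], "turn": [0, 0, 0], "gripper": 10}])

```text
t: 13.22
tcp_pos: [0.4817, -0.2202, 0.1224]
tool_rot: [-0.002, -0.044, 0.999, -0.003]
wrist_force: [-6.6, -10.3, 6.0]
finger_gap: 0.224
gripper_force: 40.0
```

```bash
python3 ck.py
```

```text
t 13.22 p [ 481.7 -220.2  122.4] r 65.0 th 2.691 turned 1.824 F [ -6.6 -10.3   6. ] Ftan(resist) 12.2 Frad 1.5 grip 40.00283815898001 gap 21.0
```

>>> move_arm(steps=[{"slide": [-0.0019, 0.0026, 0], "turn": [0, 0, 0], "gripper": 10}, {"slide": [-0.0019, 0.0026, 0], "turn": [0, 0, 0], "gripper": 10}])

```text
t: 13.48
tcp_pos: [0.4832, -0.2173, 0.1224]
tool_rot: [-0.002, -0.044, 0.999, -0.003]
wrist_force: [-6.4, -9.5, 6.3]
finger_gap: 0.219
gripper_force: 40.0
```

>>> move_arm(steps=[{"slide": [-0.0021, 0.0025, 0], "turn": [0, 0, 0], "gripper": 10}, {"slide": [-0.0021, 0.0025, 0], "turn": [0, 0, 0], "gripper": 10}])

```text
t: 13.72
tcp_pos: [0.4848, -0.2145, 0.1224]
tool_rot: [-0.003, -0.044, 0.999, -0.003]
wrist_force: [-6.8, -9.2, 7.5]
finger_gap: 0.222
gripper_force: 40.0
```

```bash
python3 ck.py
```

```text
t 13.72 p [ 484.8 -214.5  122.4] r 65.0 th 2.591 turned 1.924 F [-6.8 -9.2  7.5] Ftan(resist) 11.4 Frad 1.0 grip 40.002875346690416 gap 20.9
```

>>> move_arm(steps=[{"slide": [0.0015, -0.002, 0], "turn": [0, 0, 0], "gripper": 10}, {"slide": [0.0015, -0.002, 0], "turn": [0, 0, 0], "gripper": 10}, {"slide": [0.0015, -0.002, 0], "turn": [0, 0, 0], "gripper": 60}, {"slide": [0.0015, -0.002, 0], "turn": [0, 0, 0], "gripper": 60}, {"slide": [0.0015, -0.002, 0], "turn": [0, 0, 0], "gripper": 60}, {"slide": [0.0015, -0.002, -0.03], "turn": [0, 0, 0], "gripper": 60}, {"slide": [0.0015, -0.002, -0.08], "turn": [0, 0, 0], "gripper": 60}, {"slide": [0.0015, -0.002, -0.12], "turn": [0, 0, 0], "gripper": 60}, {"slide": [0.0015, -0.002, -0.12], "turn": [0, 0, 0], "gripper": 60}])

```text
t: 14.85
tcp_pos: [0.4875, -0.2143, 0.2457]
tool_rot: [0.003, -0.045, 0.999, -0.002]
wrist_force: [-1.1, -0.2, 0.2]
finger_gap: 0.6
gripper_force: 0.0
```

```bash
python3 ck.py; python3 bk.py; python3 - <<'E'
from h import *
s=r.snapshot("top"); np.savez("top2",**s)
s2=r.snapshot("scene")
cv2.imwrite("pics/end.png",np.vstack([cv2.resize(s["pixels"][150:240,230:400][:,:,::-1],(560,296),interpolation=cv2.INTER_CUBIC),cv2.resize(s2["pixels"][150:300,150:434][:,:,::-1],(560,296),interpolation=cv2.INTER_CUBIC)]))
E
```

```text
t 14.85 p [ 487.5 -214.3  245.7] r 62.9 th 2.566 turned 1.949 F [-1.1 -0.2  0.2] Ftan(resist) 0.7 Frad 0.8 grip 0.0 gap 56.4
book 3447 z 138.5 rect(clamp) [array([-6.9, 62.3]), array([92.2, 35.8]), np.float64(0.1)] y1/99 [44.7 78.7]
fence 167 z 78.6 rect(clamp) [array([-54.8,  84.3]), array([18.4, 13.5]), np.float64(82.7)] y1/99 [75.1 92.5]
knob 450 z 142.0 rect(clamp) [array([-53.7, -82.3]), array([20.9, 21.2]), np.float64(34.7)] y1/99 [-92.  -72.5]
gear 2514 z 73.2 rect(clamp) [array([  -1.9, -120.8]), array([82., 81.]), np.float64(0.1)] y1/99 [-160.4  -81.4]
```

View pics/end.png

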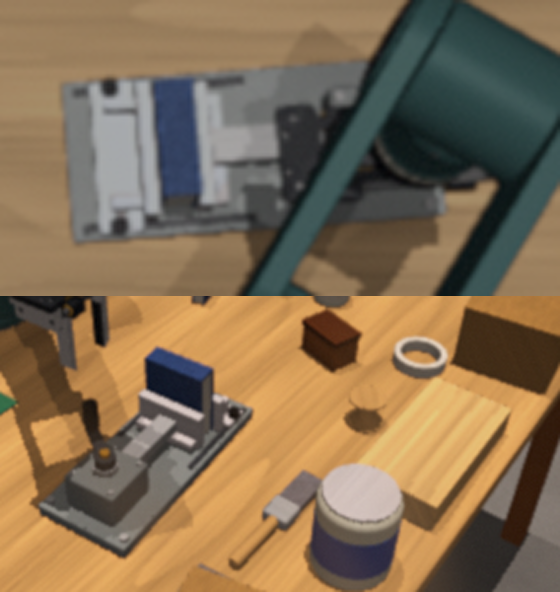

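The closing view shows the book upright and square between jaw and fence (about (178,140) in the top crop). The crank is free, and the knob measures 1.92 rad of turn, which puts the slip at about 0.18 rad. I'll hand it in.

```bash
python3 -c "
from bench import r
print(r.finish_job())"
```

```text
the job is handed in; nothing more can be done
None
```

The book stands spine up, square and about centred in the closed clamp; the clutch slipped about 10° (judged from knob force and angle), the crank is released, nothing else was seen to move, and the job is handed in.

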